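# Load the adapter plate under the fixture's spring clip

## Robot

A 7-joint arm with a two-finger parallel gripper is mounted at the origin on the work surface. World frame = base frame: x ahead of the robot, y to its left, z up, the work surface at z = 0. Lengths are in m, angles in rad, forces in N, time in s.
With the tool pointing down it reaches from about 0.425 to 0.925 m from the base axis. Payload 6.8 kg.
Tool frame: the origin (TCP) lies on the centre line of the jaws, within the pads' length; the fingertips stand 14 mm ahead of it and the grasp point (between the pads) lies 5 mm behind it (bot.finger_overhang is the distance from the TCP to the fingertips, in m); z points along the fingers, y is the line along which they close (so a half turn about z gives the same grasp; the last joint's range is limited). The gripper opens to 85 mm and grips with 20 to 120 N. Pads are 22 mm wide; open, the fingers measure 114 mm over their backs; the gripper's body (76 mm by 85 mm) begins 54 mm behind the grasp point. The pads swing forward as they close: fully open they stand 13 mm farther back than shut.
Start: joints at [-1.456, 0.477, 0.022, 1.555, -0.011, 1.109, -0.083], TCP at [0.149, 0.658, 0.245] pointing down, gripper open.
Joint ranges: [-2.96, 2.96], [-0.34, 2.1], [-1.41, 1.46], [0.24, 2.44], [-1.37, 4.51], [0.17, 1.92], [-2.96, 2.96]. Speed limits (rad/s): [2.39, 2.39, 3.14, 3.14, 3.14, 3.14, 3.14].

## Interface

Orientations are given as a unit quaternion [w, x, y, z].
In Python, from station import bot gives the robot as it stands.
- The arm moves only by the shell command python3 -m inch 'ROWS' [OPENING] [FORCE]. ROWS is JSON, a list of rows, each a list of 4 numbers: the shift along the tool's x, y, z in m, then the turn about the tool's z in degrees. A call has 1 to 12 rows; each row shifts and turns the commanded pose from where the row before left it, along the tool's axes as they then stand; what a row does not reach is not made up. A row lasts 1/10 s, in which the tool goes at most 50 mm and 8.59 degrees, less where a joint would pass 70% of its speed; a pose out of reach is approached as far as the arm can. A call is refused whole if a number of a shift passes 0.05 or a number of a turn 8.59, either way. A call with a gripper value outside its range is refused whole. OPENING is the finger opening in m, from 0 to 0.0854, set as the call begins (- or left out, the last holds). The fingers move at their own pace and stop on an object; FORCE is the grip in N (left out, the last holds). Time passes only in rows, so rows that do not move let the fingers close. It gives the time, the measured TCP pose, the force, the opening and the grip force at its end, in the units of the state.
- bot.get_obs(): the state, without advancing time (a new reading comes with each control period).
- bot.read_camera(name): name is "scene" or "top"; returns a dict with "color" (400x640x3 uint8, red, green, blue), "mtx" (3x3 intrinsics, pixels), "world_from_camera" (4x4, takes a point from camera to world coordinates). Camera axes: x right, y up, looking along -z (the intrinsics and any distortion apply to the point x, -y, -z); pixel columns grow to the right and rows downward; lengths in m; the calibration is good to about 2 mm. A picture is of the moment at which its call begins. There is no depth.
- bot.hand_in(): hands the job in; it is judged then, once.
The state is a dict: "t": time; "q": joint angles; "joint_vel": joint speeds; "joint_torque": joint torques, N m; "eef_pos": TCP position; "tool_rot": TCP orientation; "contact_force": force on the tool from outside, world axes, zero at the start; "torque": the same for the moment, N m; "gripper_width": opening from 0.0 (shut) to 1.0 (fully open); "grasp_force": force on a finger pad.
Only numpy, scipy, OpenCV 4.12 (cv2) and the standard library are available. Lean on these libraries where they do the work, as an engineer would, in place of code of your own. Each camera call takes 0.05 s, during which the arm holds its last target. There are 200 camera calls.

## Task

Load the flat adapter plate into the holding fixture: press the paddle of the spring clip down with one fingertip so that the clip's foot lifts, and while you keep it down push the plate along its channel with the other finger, beneath the foot, until it is fully home against the end stop; only then let the clip spring back down onto the plate and leave everything clear. Do not pinch or lift the plate, and leave the tools and parts lying around where they are.

Things in the scene. Friction and masses are not known exactly. Their poses are not given: they have to be found in the camera images.
- fixture: Holding fixture fixed to the bench: dark steel deck 180 x 76 mm, 30 mm high. Origin on the bench under the deck's middle; +x is the push direction, +y the side where the clip's paddle overhangs, z up. 'Fixture x, y' below are mm in this frame. The channel runs along x, centred on y = 0, between guide rails with inner faces at y = -23 and +23, 8 mm (-y) and 6 mm (+y) high.
- deck (a point): Middle of the deck's top surface, fixture (0, 0, 30) mm, same axes. Above the channel nothing stands between fixture x = -90 and x = 30. The clip's hinge pin runs along x at y = 28, 14 mm above the deck, its two lugs (at x = -87 and 60) reach 21 mm above the deck. Beyond y = 41 the space under the paddle is free down to the bench.
- stop_face (a point): Foot of the end stop's face, middle of the channel, fixture (70, 0, 30) mm; the stop is 14 mm high. The plate's leading edge rests on it when home: plate origin then at fixture x = 40, its rear edge at x = 10.
- clip: Spring clip, a rigid steel rocker on the hinge; origin on the pin at fixture (0, 28, 44) mm, axes parallel to the fixture's at rest. Pressing its paddle (+y side) down turns it about -x, foot (over the channel) up, from 0 to 0.56 rad. It takes about 3 N on the paddle's middle to begin, 6.5 N at 0.40 rad, 8 N at the limit, and springs back when let go. At rest the foot blocks the plate.
- clip_paddle (a point): Middle of the upper face of the paddle, a flat strip 140 mm long (fixture x = -85 to 55, so a finger can slide along it during the push) and 24 mm wide. At rest it slopes up outwards by 0.40 rad, this point 18 mm above the deck at y = 61. Pressed 0.40 rad it is level, y = 48 to 72, 5 mm above the deck (half the plate's height), and the foot is well clear of the plate.
- clip_foot (a point): Underside of the clip's foot at its front end (fixture x = 30, y = -4 at rest). The foot is a round-bottomed bar 8 mm wide from x = 30 to 55. Its height above the deck: 3 mm at rest, 10 mm when it rests on the plate, 16 mm with the clip at 0.40 rad, 21 mm at the limit.
- plate: Flat aluminium adapter plate, 60 (x) x 42 (y) x 10 (z) mm, 60 to 80 g, one large and two small round dark marks on top. Lies loose on the deck in the channel (2 mm of play each side) in front of the clip's foot, its origin starting at fixture x = -28 to -8. Origin at the centre of its underside, x along the push.
- spare_plate: Another adapter plate of the same shape, lying on the bench, not on the fixture: leave alone. Origin at the centre of its underside.
- screwdriver: Screwdriver, 180 mm, lying on the bench: leave alone.
- wrench: Wrench, 150 mm, lying on the bench: leave alone.
- socket: Steel socket, 24 mm across, 28 mm high, standing on the bench beyond the end stop: leave alone.
- spark_plug: Spark plug, 22 mm across, 46 mm high, standing on the bench beyond the end stop: leave alone.
- grease_jar: Small jar, 52 mm across, 55 mm high, on the bench on the paddle's side: leave alone.
Not all that is in view belongs to the job. Leave any blue or red look-alike of the plate alone.

How it is judged:
By the outcome, as a careful person would: the job done as asked, in the order asked, and still so for the second after the job is handed in, with the robot touching nothing.
It also fails if it takes over 38 s, if anything falls off the work surface, if the arm or the gripper's body presses on something with over 40 N, if the wrist force passes 120 N, or if a joint passes its speed limit or range.

## Working session

There is one attempt and no reset: what is moved stays moved. The work goes in short steps, Python scripts to look and compute and a shell command to move; the robot and the scene stay as the last step left them, time stands still between calls to the robot, and variables do not carry over. Pictures are saved under pics/ and viewed, at most 10 in all, crops included, and the job is handed in when it is done.

```bash
mkdir -p pics; ls; python3 - <<'E'
from station import bot
import cv2
o=bot.get_obs();print(o)
for n in("scene","top"):
    c=bot.read_camera(n);cv2.imwrite(f"pics/{n}0.png",c["color"][:,:,::-1]);print(n,c["mtx"],c["world_from_camera"],[k for k in c])
E
```

```text
pics
{'t': 0.0, 'q': array([-1.45606383,  0.47780377,  0.02234373,  1.55646678, -0.01146364,
        1.10929201, -0.08308403]), 'joint_vel': array([-9.53191931e-05, -5.09468211e-04,  1.39988096e-03, -6.08458488e-04,
        1.30027223e-03, -5.66345040e-04, -8.92217851e-04]), 'joint_torque': array([ 6.00221265e-04, -5.96427405e+01,  1.60812322e+00, -2.81198144e+01,
        1.24548524e-02,  9.06746602e-03, -5.34267713e-06]), 'eef_pos': array([0.14906948, 0.65774715, 0.24431685]), 'tool_rot': array([-1.66893223e-05,  1.11160943e-01,  9.93801991e-01, -9.20704842e-04]), 'contact_force': array([ 0.30694339,  0.18603991, -0.92838085]), 'torque': array([ 0.0042807 ,  0.00249056, -0.03273829]), 'grasp_force': 0.0, 'gripper_width': 1.0023887303113381}
scene [[510.01317673   0.         318.95584486]
 [  0.         510.01317673 202.65332425]
 [  0.           0.           1.        ]] [[-0.42115396 -0.72310731  0.54748988  1.09431814]
 [ 0.906881   -0.32640762  0.266505    0.35197452]
 [-0.01400684  0.6087478   0.79324014  0.83001714]
 [ 0.          0.          0.          1.        ]] ['color', 'mtx', 'world_from_camera']
top [[391.44770277   0.         319.90683582]
 [  0.         391.44770277 201.69433499]
 [  0.           0.           1.        ]] [[ 0.01176012  0.98252846 -0.18574047  0.39521735]
 [-0.99988304  0.01337137  0.00742434  0.08682123]
 [ 0.00977823  0.18563143  0.98257079  0.97573598]
 [ 0.          0.          0.          1.        ]] ['color', 'mtx', 'world_from_camera']
```

View pics/scene0.png

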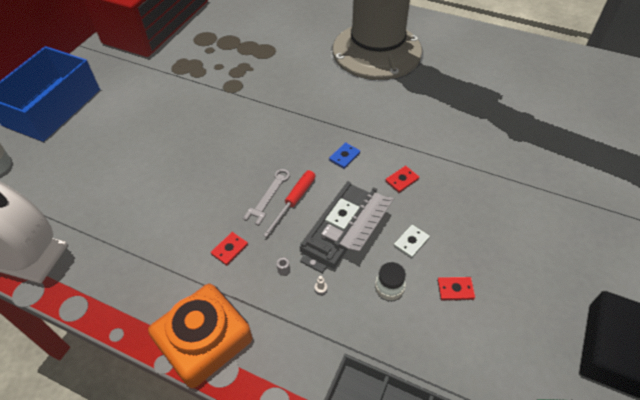

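View pics/top0.png

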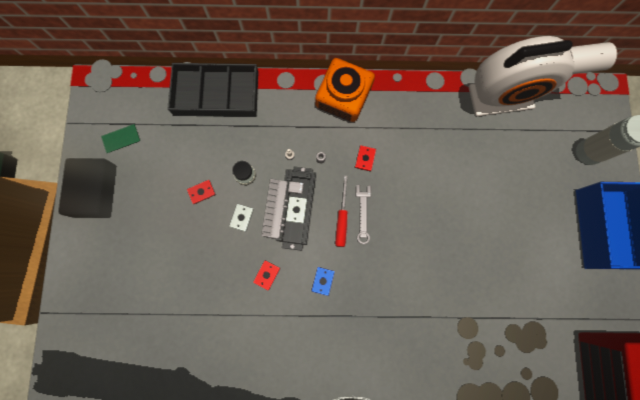

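Candidates: the white plate on the fixture at top (297,209) is the one I want. The spare white plate is on the bench at (241,217). The red look-alikes are at (201,191), (267,275) and (366,157), and the blue one is at (322,281). I'll check the choice in a close crop.

```bash
python3 - <<'E'
import cv2,numpy as np
a=cv2.imread("pics/top0.png")[155:260,225:345];b=cv2.imread("pics/scene0.png")[165:285,280:410]
a=cv2.resize(a,None,fx=5,fy=5,interpolation=2)[:525,:]
b=cv2.resize(b,None,fx=4.5,fy=4.5,interpolation=2)
cv2.imwrite("pics/ca.png",a);cv2.imwrite("pics/cb.png",b)
E
```

```text
(no output)
```

View pics/ca.png

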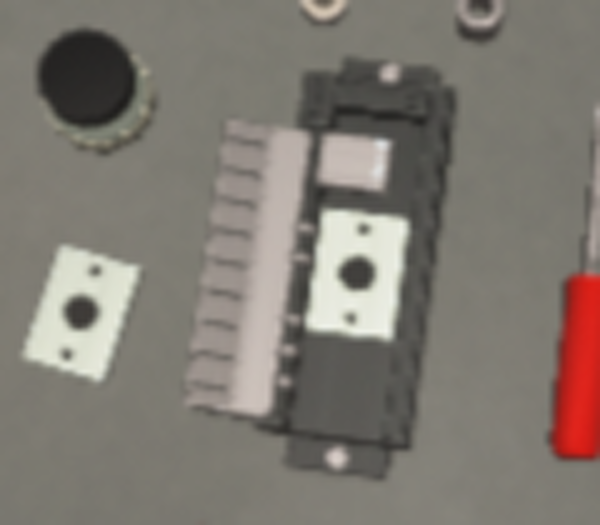

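View pics/cb.png

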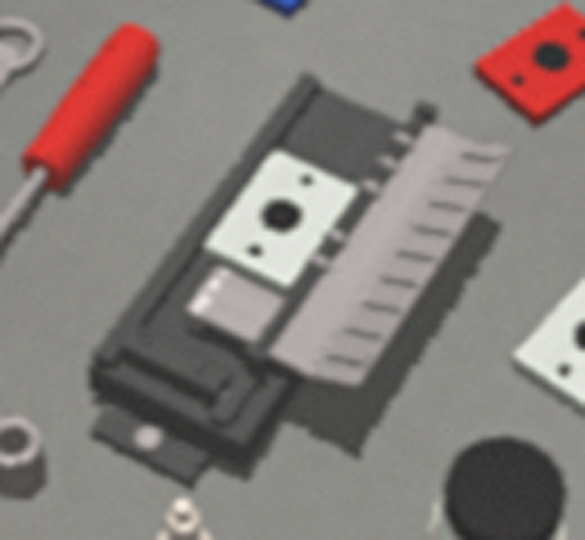

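The crop confirms it: the plate at crop (357,272) lies in the channel behind the foot (355,163). The paddle is on the left, and the stop is at the top near the screw (390,73), with the rear screw at (337,458). Next I measure.

```bash
cat > h.py <<'E'
import numpy as np,cv2
from station import bot
def ray(c,p):
    v=np.linalg.solve(c["mtx"],[p[0],p[1],1.]);T=c["world_from_camera"]
    return T[:3,3],T[:3,:3]@(v*[1,-1,-1])
def onz(c,p,z):
    o,d=ray(c,p);return o+d*(z-o[2])/d[2]
def tri(c1,p1,c2,p2):
    o1,d1=ray(c1,p1);o2,d2=ray(c2,p2)
    s=np.linalg.lstsq(np.c_[d1,-d2],o2-o1,rcond=None)[0];a=o1+s[0]*d1;b=o2+s[1]*d2
    return (a+b)/2,np.linalg.norm(a-b)
def proj(c,P):
    T=c["world_from_camera"];v=T[:3,:3].T@(np.asarray(P)-T[:3,3]);v=c["mtx"]@(v*[1,-1,-1]);return v[:2]/v[2]
def plate(c,box):
    x0,y0,x1,y1=box;im=c["color"][y0:y1,x0:x1].astype(int)
    m=((im.min(2)>190)&(im[:,:,1]-im[:,:,0]>-3)).astype(np.uint8)
    n,l,s,_=cv2.connectedComponentsWithStats(m);k=1+np.argmax(s[1:,4])
    cn=max(cv2.findContours((l==k).astype(np.uint8),0,2)[0],key=cv2.contourArea)
    h=cv2.convexHull(cn)[:,0].astype(float)+[x0,y0]
    q=cv2.approxPolyN(cv2.convexHull(cn),4,-1,True)[0].astype(float)+[x0,y0]
    return s[k,4],q
E
python3 - <<'E'
from h import *
t=bot.read_camera("top");s=bot.read_camera("scene")
n1,q1=plate(t,(283,190,310,226));n2,q2=plate(s,(322,195,362,230))
c1=q1.mean(0);c2=q2.mean(0)
print(n1,q1.tolist(),n2,q2.tolist());print("tri plate",tri(t,c1,s,c2),"onz",onz(t,c1,.04),onz(s,c2,.04))
for c,q in((t,q1),(s,q2)):
    P=np.array([onz(c,p,.04) for p in q]);e=np.roll(P,-1,0)-P
    print(np.linalg.norm(e,axis=1).round(4),np.degrees(np.arctan2(e[:,1],e[:,0])).round(1))
f1=(225+390/5-.4,155+73/5-.4);r1=(225+337/5-.4,155+458/5-.4);f2=(280+148/4.5-.4,165+437/4.5-.4)
print("front screw",tri(t,f1,s,f2))
for z in(.005,.01):
    a,b=onz(t,r1,z),onz(t,f1,z);print(z,a,b,np.linalg.norm(b-a),np.degrees(np.arctan2(*(b-a)[1::-1])),(a+b)/2)
E
```

```text
Traceback (most recent call last):
  File "h.py", line 20, in plate
    q=cv2.approxPolyN(cv2.convexHull(cn),4,-1,True)[0].astype(float)+[x0,y0]
      ~~~~~~~~~~~~~~~^^^^^^^^^^^^^^^^^^^^^^^^^^^^^^
cv2.error: OpenCV(4.12.0) :-1: error: (-5:Bad argument) in function 'approxPolyN'
> Overload resolution failed:
>  - Argument 'epsilon_percentage' must be float, not bool
>  - Argument 'epsilon_percentage' must be float, not bool
```

```bash
sed -i 's/cv2.approxPolyN(cv2.convexHull(cn),4,-1,True)\[0\]/cv2.approxPolyN(cv2.convexHull(cn),4)[0]/' h.py
cat > m.py <<'E'
from h import *
t=bot.read_camera("top");s=bot.read_camera("scene")
n1,q1=plate(t,(283,190,310,226));n2,q2=plate(s,(322,195,362,230))
c1=q1.mean(0);c2=q2.mean(0)
print(n1,q1.tolist(),n2,q2.tolist());print("tri plate",tri(t,c1,s,c2),"onz",onz(t,c1,.04),onz(s,c2,.04))
for c,q in((t,q1),(s,q2)):
    P=np.array([onz(c,p,.04) for p in q]);e=np.roll(P,-1,0)-P
    print(np.linalg.norm(e,axis=1).round(4),np.degrees(np.arctan2(e[:,1],e[:,0])).round(1))
f1=(225+390/5-.4,155+73/5-.4);r1=(225+337/5-.4,155+458/5-.4);f2=(280+148/4.5-.4,165+437/4.5-.4)
print("front screw",tri(t,f1,s,f2))
for z in(.005,.01):
    a,b=onz(t,r1,z),onz(t,f1,z);print(z,a,b,np.linalg.norm(b-a),np.degrees(np.arctan2(*(b-a)[1::-1])),(a+b)/2)
E
python3 m.py
```

```text
305 [[305.0, 199.0], [302.0, 222.0], [287.0, 220.0], [290.0, 197.0]] 411 [[358.0, 207.0], [344.0, 228.0], [326.0, 219.0], [341.0, 198.0]]
tri plate (array([0.55233084, 0.13750458, 0.03849563]), np.float64(1.5441741765731375e-05)) onz [0.5520759  0.13743043 0.04      ] [0.55336364 0.13790498 0.04      ]
[0.0569 0.0365 0.0569 0.0369] [173.8  83.1  -5.8 -97. ]
[0.0568 0.0397 0.0587 0.0394] [ -5.3 -97.2 174.3  80.1]
front screw (array([0.66062718, 0.12461444, 0.01298014]), np.float64(0.00019401444367128903))
0.005 [0.4659595  0.14707188 0.005     ] [0.66286459 0.12483712 0.005     ] 0.19815650635276033 -6.442615697474878 [0.56441204 0.1359545  0.005     ]
0.01 [0.46559512 0.14676154 0.01      ] [0.66148601 0.12464131 0.01      ] 0.19713585547759396 -6.442615697474876 [0.56354057 0.13570143 0.01      ]
```

Measurements agree: plate top height is about 39–40 mm. Fixture yaw is −6.44°, with its origin near (0.5636, 0.1358), so the plate is at fixture x ≈ −11. I'll use an opening of 45 mm with the centre line at fixture y = 30, so one fingertip lands on the paddle (y = 60) and the other in the channel (y = 0).

```bash
python3 -m inch '[[0,0,0,-6.3],[-0.03,-0.033,0,0],[-0.03,-0.033,0,0],[-0.03,-0.033,0,0],[-0.03,-0.033,0,0],[-0.03,-0.033,0,0],[-0.03,-0.033,0,0],[-0.03,-0.033,0,0],[-0.03,-0.033,0,0],[-0.03,-0.033,0,0],[-0.03,-0.033,0,0],[-0.03,-0.033,0,0]]' 0.045
cat > w.py <<'E'
from h import *
o=bot.get_obs();p=o["eef_pos"];a=np.radians(-6.44);R=np.array([[np.cos(a),np.sin(a)],[-np.sin(a),np.cos(a)]])
w,x,y,z=o["tool_rot"];yaw=np.degrees(np.arctan2(2*(x*y+w*z),w*w+x*x-y*y-z*z))
F=o["contact_force"]
print("t",round(o["t"],2),"fix xy mm",(R@(p[:2]-[.5636,.1358])*1e3).round(1),"z",(p[2]*1e3).round(1),"toolx yaw",yaw.round(2),"want 173.56; F fix",(R@F[:2]).round(1),F[2].round(1),"open",(o["gripper_width"]*85.4).round(1),"tilt",round(2*(x*z-w*y),4),round(2*(y*z+w*x),4))
E
python3 w.py
```

```text
t: 1.5
eef_pos: [0.437, 0.2589, 0.2456]
tool_rot: [0.0, 0.056, 0.998, 0.0]
contact_force: [0.6, -0.0, -0.4]
gripper_width: 0.523
grasp_force: 0.0Traceback (most recent call last):
  File "w.py", line 5, in <module>
    print("t",round(o["t"],2),"fix xy mm",(R@(p[:2]-[.5636,.1358])*1e3).round(1),"z",(p[2]*1e3).round(1),"toolx yaw",yaw.round(2),"want 173.56; F fix",(R@F[:2]).round(1),F[2].round(1),"open",(o["gripper_width"]*85.4).round(1),"tilt",round(2*(x*z-w*y),4),round(2*(y*z+w*x),4))
                                                                                                                                                                                               ^^^^^^^^^^^^^^^^^^^^^^^^^^^^^^^
AttributeError: 'float' object has no attribute 'round'
```

```bash
sed -i 's/(o\["gripper_width"\]\*85.4).round(1)/round(o["gripper_width"]*85.4,1)/' w.py
python3 -m inch '[[-0.027,-0.026,0,0],[-0.027,-0.026,0,0],[-0.0256,-0.026,0,0],[0,0,0.04,0],[0,0,0.04,0],[0,0,0.04,0],[0,0,0,0],[0,0,0,0]]' >/dev/null; python3 w.py
python3 - <<'E'
from h import *
for n in("scene","top"):
    c=bot.read_camera(n)
    a=np.radians(-6.44)
    im=c["color"][:,:,::-1].copy();x0,y0=(270,120) if n=="scene" else (235,140)
    cr=cv2.resize(im[y0:y0+130,x0:x0+150],None,fx=3.9,fy=3.9,interpolation=2)
    for f in((-85,72,53),(55,72,53),(-90,-38,30),(90,-38,30),(70,0,30),(-60,0,55),(-60,60,55),(-60,0,30)):
        X=np.array([.5636+(f[0]*np.cos(a)-f[1]*np.sin(a))/1e3,.1358+(f[0]*np.sin(a)+f[1]*np.cos(a))/1e3,f[2]/1e3])
        u=(proj(c,X)+.5-[x0,y0])*3.9;cv2.circle(cr,tuple(u.astype(int).tolist()),3,(0,255,0),1)
    cv2.imwrite(f"pics/{n}1.png",cr)
a=cv2.imread("pics/scene1.png");b=cv2.imread("pics/top1.png")
k=400/a.shape[1];cv2.imwrite("pics/both1.png",np.hstack([cv2.resize(a,(400,int(a.shape[0]*k))),cv2.resize(b,(400,int(b.shape[0]*k)))]))
E
```

```text
t 2.3 fix xy mm [-61.   31.5] z 125.7 toolx yaw 173.53 want 173.56; F fix [-0.5 -0.1] 0.5 open 45.2 tilt 0.0008 -0.0007
```

View pics/both1.png

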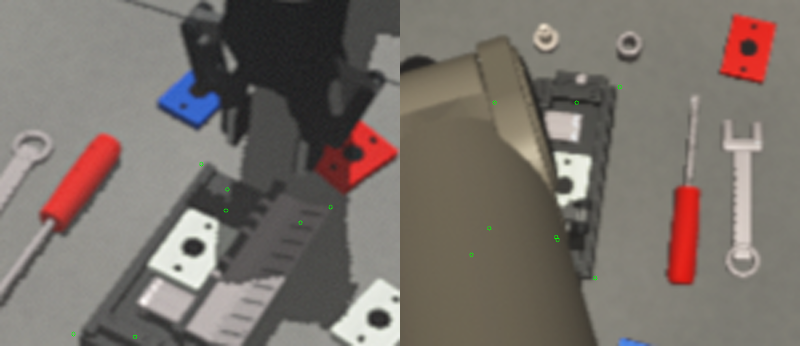

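The green fixture-model dots land on the deck corners, stop and paddle corner, so the pose is good. The plate-side finger is over the channel behind the plate. Now I go down, watching the force.

```bash
python3 -m inch '[[-0.001,-0.001,0.025,0],[0,0,0.02,0],[0,0,0.007,0],[0,0,0,0],[0,0,0,0]]' >/dev/null; python3 w.py
python3 -m inch '[[0,0,0.004,0],[0,0,0.004,0],[0,0,0,0],[0,0,0,0]]' >/dev/null; python3 w.py
python3 -m inch '[[0,0,0.004,0],[0,0,0,0],[0,0,0,0]]' >/dev/null; python3 w.py
```

```text
t 2.9 fix xy mm [-59.1  31.1] z 74.8 toolx yaw 173.53 want 173.56; F fix [0.2 0.1] -1.0 open 45.2 tilt -0.0019 0.0013
t 3.3 fix xy mm [-60.1  30.5] z 65.3 toolx yaw 173.53 want 173.56; F fix [-0.2 -0.4] 0.5 open 45.0 tilt 0.0002 -0.0001
t 3.6 fix xy mm [-60.2  30.5] z 61.1 toolx yaw 173.53 want 173.56; F fix [0.6 0.2] -0.5 open 45.2 tilt 0.0004 -0.0002
```

```bash
for i in 1 2 3; do python3 -m inch '[[0,0,0.002,0],[0,0,0,0],[0,0,0,0]]' >/dev/null; python3 w.py; done
```

```text
t 3.9 fix xy mm [-59.9  30.7] z 59.4 toolx yaw 173.53 want 173.56; F fix [-0.4  0.1] 1.8 open 44.9 tilt -0.0003 0.0002
t 4.2 fix xy mm [-59.8  30.8] z 57.4 toolx yaw 173.54 want 173.56; F fix [0.7 0.7] 3.5 open 45.0 tilt -0.0004 0.0004
t 4.5 fix xy mm [-59.8  30.8] z 55.4 toolx yaw 173.54 want 173.56; F fix [0.5 0.8] 3.7 open 45.2 tilt -0.0004 0.0004
```

```bash
python3 -m inch '[[0,0,0.004,0],[0,0,0.004,0],[0,0,0,0],[0,0,0,0],[0,0,0,0]]' >/dev/null; python3 w.py; for i in 1 2; do python3 -m inch '[[0,0,0.002,0],[0,0,0,0],[0,0,0,0]]' >/dev/null; python3 w.py; done
python3 - <<'E'
from h import *
c=bot.read_camera("scene");im=c["color"][160:285,275:425,::-1];cv2.imwrite("pics/s2.png",cv2.resize(im,None,fx=5,fy=4.8,interpolation=2)[:600])
E
```

```text
t 5.0 fix xy mm [-59.9  30. ] z 47.5 toolx yaw 173.5 want 173.56; F fix [ 0.1 -1.7] 7.1 open 44.8 tilt -0.0001 -0.0005
t 5.3 fix xy mm [-59.8  29.5] z 45.6 toolx yaw 173.48 want 173.56; F fix [-0.5 -2.9] 8.7 open 45.1 tilt 0.0001 -0.001
t 5.6 fix xy mm [-59.8  28.8] z 43.7 toolx yaw 173.45 want 173.56; F fix [-1.3 -5. ] 11.3 open 44.9 tilt 0.0002 -0.0016
```

View pics/s2.png

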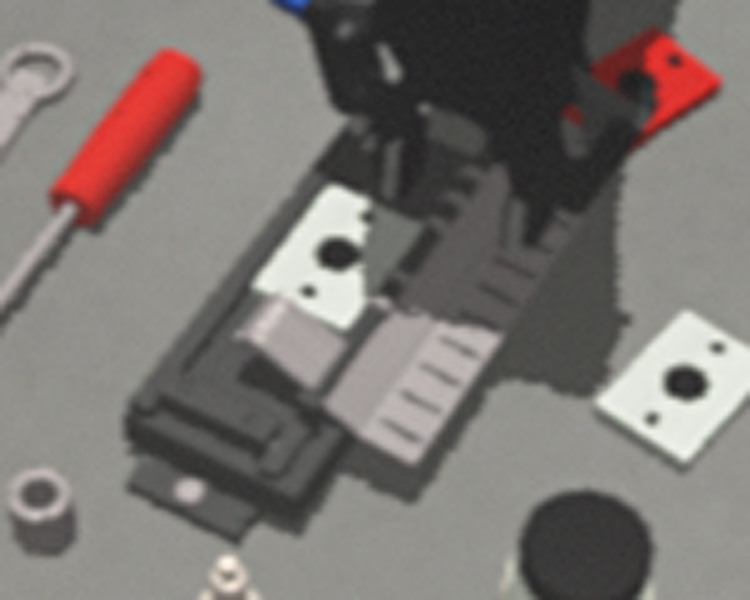

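```bash
python3 - <<'E'
from h import *
c=bot.read_camera("scene");a=np.radians(-6.44)
def W(f):return np.array([.5636+(f[0]*np.cos(a)-f[1]*np.sin(a))/1e3,.1358+(f[0]*np.sin(a)+f[1]*np.cos(a))/1e3,f[2]/1e3])
for th in(0,.3,.4,.5,.56):
    r=[]
    for yy,zz in((44.05,8.67),(21.95,-.67)):
        y=28+yy*np.cos(th)+zz*np.sin(th);z=44-yy*np.sin(th)+zz*np.cos(th);p=proj(c,W((55,y,z)))+.5
        r+=[((p-[275,160])*[5,4.8]).round().tolist()]
    print(th,r)
print(bot.finger_overhang)
E
```

```text
0 [[421.0, 437.0], [367.0, 424.0]]
0.3 [[421.0, 456.0], [363.0, 432.0]]
0.4 [[419.0, 462.0], [361.0, 434.0]]
0.5 [[415.0, 466.0], [359.0, 436.0]]
0.56 [[413.0, 469.0], [357.0, 436.0]]
0.014
```

The foot is clearly lifted and the paddle is at about 0.45–0.5 rad (front outer corner at (415,465)). I'll ease up 2 mm and push.

```bash
python3 -m inch '[[0,0,-0.002,0],[0,0,0,0],[-0.004,0,0,0],[-0.004,0,0,0],[-0.004,0,0,0],[0,0,0,0],[0,0,0,0]]' >/dev/null; python3 w.py
python3 -m inch '[[-0.004,0,0,0],[-0.004,0,0,0],[-0.004,0,0,0],[-0.004,0,0,0],[-0.004,0,0,0],[0,0,0,0],[0,0,0,0]]' >/dev/null; python3 w.py
python3 - <<'E'
from h import *
c=bot.read_camera("scene");im=c["color"][160:285,275:425,::-1];cv2.imwrite("pics/s3.png",cv2.resize(im,None,fx=5,fy=4.8,interpolation=2)[:600])
E
```

```text
t 6.4 fix xy mm [-49.8  30.3] z 45.0 toolx yaw 173.57 want 173.56; F fix [-4.8 -0.2] 8.4 open 45.0 tilt 0.0036 -0.001
t 7.1 fix xy mm [-29.9  30.5] z 45.0 toolx yaw 173.58 want 173.56; F fix [-4.4  0.1] 7.9 open 45.1 tilt 0.0036 -0.0007
```

View pics/s3.png

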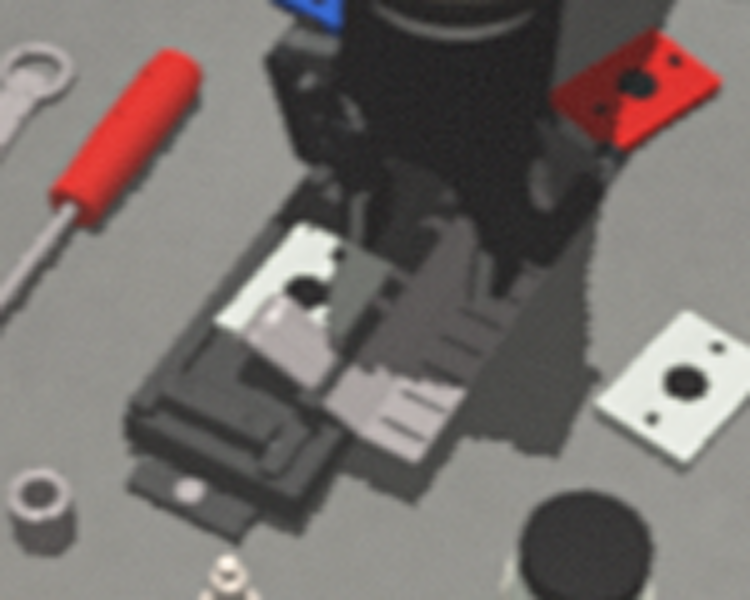

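The plate is sliding beneath the lifted foot, its leading edge now near (225,325). I continue to the stop.

```bash
python3 -m inch '[[-0.004,0,0,0],[-0.004,0,0,0],[-0.004,0,0,0],[-0.004,0,0,0],[-0.004,0,0,0],[-0.003,0,0,0],[0,0,0,0],[0,0,0,0]]' >/dev/null; python3 w.py
for i in 1 2 3 4; do python3 -m inch '[[-0.002,0,0,0],[0,0,0,0],[0,0,0,0]]' >/dev/null; python3 w.py; done
```

```text
t 7.95 fix xy mm [-7.  30.6] z 45.0 toolx yaw 173.58 want 173.56; F fix [-4.9  1.5] 7.8 open 45.1 tilt 0.004 -0.0007
t 8.25 fix xy mm [-5.4 30.6] z 44.9 toolx yaw 173.59 want 173.56; F fix [-5.7  0.5] 8.1 open 45.2 tilt 0.0045 -0.0007
t 8.55 fix xy mm [-3.4 30.6] z 44.9 toolx yaw 173.59 want 173.56; F fix [-5.4  0.9] 7.0 open 44.8 tilt 0.0046 -0.0008
t 8.85 fix xy mm [-2.3 30.6] z 44.8 toolx yaw 173.57 want 173.56; F fix [-8.9 -0.1] 10.1 open 45.2 tilt 0.0063 -0.001
t 9.15 fix xy mm [-2.2 30.4] z 44.4 toolx yaw 173.59 want 173.56; F fix [-12.5   0.2] 12.3 open 45.3 tilt 0.01 -0.0018
```

It meets the stop at x ≈ −2 (expected −1). One more firm push, then a look.

```bash
python3 -m inch '[[-0.002,0,0,0],[0,0,0,0],[0,0,0,0]]' >/dev/null; python3 w.py
python3 - <<'E'
from h import *
c=bot.read_camera("scene");im=c["color"][160:285,275:425,::-1];cv2.imwrite("pics/s4.png",cv2.resize(im,None,fx=5,fy=4.8,interpolation=2)[:600])
E
```

```text
t 9.45 fix xy mm [-2.  30.3] z 44.1 toolx yaw 173.59 want 173.56; F fix [-16.9   0.1] 15.9 open 44.9 tilt 0.0136 -0.0025
```

View pics/s4.png

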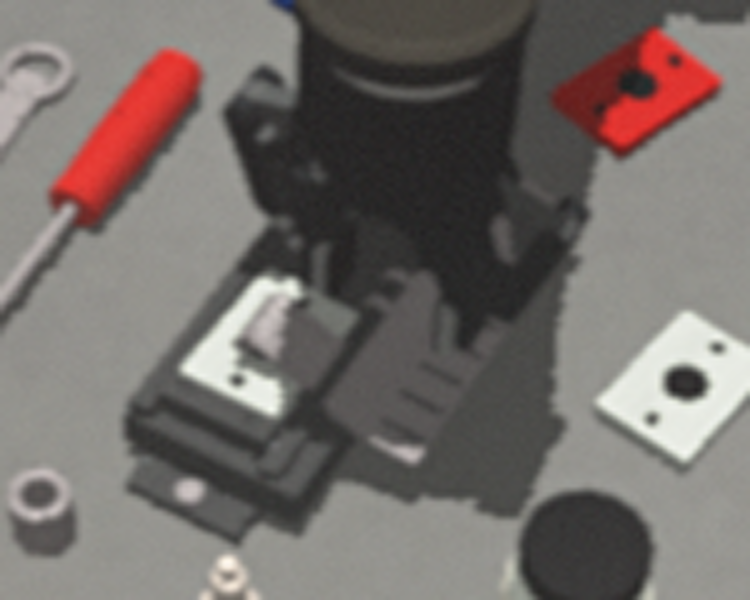

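The plate's leading edge lies against the stop (edge (180,375)–(280,415)) with the foot raised above it. I back the pusher off while still holding the clip down, then rise.

```bash
python3 -m inch '[[0.004,0,0,0],[0.003,0,0,0],[0.003,0,0,0],[0,0,0,0],[0,0,0,0]]' >/dev/null; python3 w.py
python3 -m inch '[[0,0,-0.003,0],[0,0,-0.003,0],[0,0,-0.003,0],[0,0,-0.004,0],[0,0,-0.004,0],[0,0,-0.01,0],[0,0,-0.03,0],[0,0,-0.04,0],[0,0,-0.04,0],[0,0,0,0]]' >/dev/null; python3 w.py
python3 -m inch '[[0.04,0,0,0],[0.04,0.04,-0.02,0],[0.02,0.04,-0.02,0],[0,0.045,-0.02,0],[0,0.045,-0.02,0],[0,0.045,0,0],[0,0.045,0,0],[0,0.045,0,0],[0,0.045,0,0],[0,0,0,0],[0,0,0,0]]' >/dev/null; python3 w.py
python3 - <<'E'
from h import *
T=bot.read_camera("top");c=bot.read_camera("scene")
cv2.imwrite("pics/f.png",np.hstack([cv2.resize(c["color"][160:285,275:425,::-1],(400,333),interpolation=2),cv2.resize(T["color"][155:260,225:345,::-1],(400,333),interpolation=2)]))
E
```

```text
t 10.0 fix xy mm [-3.2 31.1] z 46.3 toolx yaw 173.51 want 173.56; F fix [2.3 1. ] 6.7 open 44.6 tilt -0.0038 0.0016
t 11.0 fix xy mm [-1.9 31.5] z 188.4 toolx yaw 173.49 want 173.56; F fix [ 0.6 -0.5] 0.3 open 45.0 tilt -0.0085 0.0048
t 12.1 fix xy mm [-99.2 374.5] z 257.7 toolx yaw 173.64 want 173.56; F fix [-0.3 -1. ] 0.7 open 44.6 tilt 0.001 -0.0019
```

View pics/f.png

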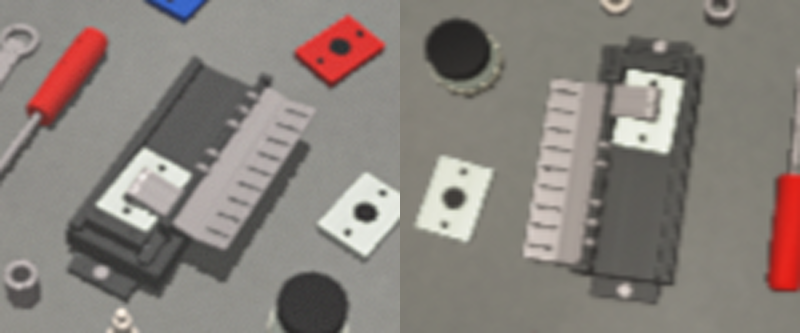

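The foot rests on the plate (left (150,190), right (635,102)), the arm is clear and the neighbouring parts are undisturbed. I'll check the rear edge position by number.

```bash
python3 - <<'E'
from h import *
a=np.radians(-6.44);R=np.array([[np.cos(a),np.sin(a)],[-np.sin(a),np.cos(a)]])
for n,box in(("top",(283,170,320,210)),("scene",(305,208,350,252))):
    c=bot.read_camera(n);k,q=plate(c,box);P=np.array([onz(c,p+.0,.04) for p in q])
    print(n,k,((P[:,:2]-[.5636,.1358])@R.T*1e3).round(1).tolist())
E
```

```text
top 230 [[65.2, -21.4], [9.4, -18.9], [11.6, 23.1], [68.1, 16.2]]
scene 299 [[10.4, 21.0], [66.2, 18.9], [67.3, -21.4], [6.7, -18.5]]
```

The rear edge sits at fixture x ≈ 9.5, matching the 8.8–9 where the finger stalled against the stop and the nominal 10. The plate is home, so I hand in.

```bash
python3 -c "
from station import bot
print(bot.hand_in())"
```

```text
the job is handed in; nothing more can be done
None
```

The plate is pushed home against the end stop with the clip's foot resting on it, the arm is clear, and the job was handed in after about 12 s on the robot's clock.

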